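Fit the sugar mill's bayonet lid and hold it at half turn

TASK

Fit the grey lid on the small white sugar mill: set it straight down through the two notches of the mouth, then turn it clockwise (seen from above) until its grip bar points to the round middle mark, halfway to the lock; do not turn it on into the lock. A spring pushes the lid back, so finish while still holding the lid by its bar, seated and still at the half-turn mark, without letting go. Leave the other things on the table where they stand.

Things in the scene. Friction and masses are not known exactly. Their poses are not given: they have to be found in the camera images.
- mill: White round sugar mill fixed to the table, 108 mm wide at the foot, 96 at the top, 115 high; origin at centre of underside, z up; notches on its +x and -x axis. Dark raised marks on the rim, on both sides: a radial rib at each notch (entry, 0 deg), a round dot 40 deg clockwise of it from above (half turn), a square at 80 deg (lock). Turning anticlockwise from entry is blocked after some 6 deg.
- half_mark (a point): Top of the round half-turn mark nearest the +x notch: 42.5 mm from the mill's axis, 40 deg clockwise from its +x axis, on the 115 mm high rim. A second one lies opposite. Axes as the mill's.
- lid: Grey lid, 0.12 kg, 52 mm high, standing on its plug; origin at centre of the plug's underside, z up. Plug 50 mm wide, 13 high; disc 72 mm wide at 13 to 21 mm. Two lugs, 9 mm wide, 0.5 to 5.5 mm above the origin, stick out on its x axis to 32 mm from the centre (a half turn makes no difference). Seated, its origin is 102.6 mm above the mill's; if the lugs miss the notches, about 115 mm.
- lid_bar (a point): Point in the lid's grip bar on the lid's axis, 44 mm above the lid's origin; axes as the lid's. The bar lies along x, right above the lugs: 70 mm long, 16 mm thick, 21 to 52 mm above the lid's origin. Grip it across its 16 mm.
- mill_mouth (a point): Centre of the mouth at the top of its steel lip, 115.6 mm above the mill's origin; axes as the mill's. Opening 55 mm in diameter, lip 5.6 mm thick, bore below it 68 mm wide. Two notches 15 mm wide go through the lip at opposite sides, on the x axis.
- run_collar (a joint): Sprung collar in the mill that the lugs push round, rad; 0 at rest, grows as the lid turns clockwise. The lugs meet it after about 5 deg, so it reads the lid's angle from entry less about 0.08: about 0.62 at half turn. Return torque 0.04 N m at 0, 0.11 at half turn. From about 0.8 the lugs meet sprung plungers; pushed past them the lid clicks locked, near 1.26.
- cutter_star: Star-shaped steel biscuit cutter, 57x55x22 mm, origin at the centre of its underside; leave it alone.
- cutter_round: Round steel biscuit cutter, 52 mm in diameter, 26 mm high, origin at the centre of its underside; leave it alone.
- white_mug: White mug with a handle, 83x108x68 mm, origin at the centre of its underside; leave it alone.
- sprinkle_tub: Small round tub with a pale cap, 44 mm in diameter, 70 mm high, origin at the centre of its underside; leave it alone.
There are look-alikes about, which are no part of the job. What is shaped like the lid but green is not meant.

How it is judged:
On the way, in this order (a step that is already met when the one before it is completed fails the run):
1. the lid is fully seated in the mouth through the notches, bar at the entry marks (horizontal distance between lid and mill below 0.004 m and z of lid in the frame of mill below 0.1062 m and angle between lid's own z axis and vertical below 0.09 rad and angle between the x axis of lid and the x axis of mill, either way round below 0.25 rad), for 0.1 s.
2. the lid is turned to the half-turn mark and held there by the bar (horizontal distance between lid and mill below 0.004 m and z of lid in the frame of mill below 0.1062 m and angle between lid's own z axis and vertical below 0.09 rad and angle between the x axis of lid and the x axis of mill, either way round between 0.52 and 0.87 rad and value of joint run_collar between 0.42 and 0.84 rad and contact force between the fingers and lid above 2 N), for 1 s.
At the end, for the whole second after the job is handed in: Fingers still grip the lid (over 2 N); lid on the mill's axis within 4 mm, within 3.6 mm of fully home, tilt under 5 deg, turned clockwise 30 to 50 deg from the entry marks with the spring collar at 0.42 to 0.84 rad, and at rest (all of step 2 and linear speed of lid below 0.02 m/s and angular speed of lid below 0.1 rad/s); the arm keeps its last pose, push and grip.
It fails at once if the lid is turned on into the lock click (value of joint run_collar above 1 rad).
It fails at once if the star-shaped steel biscuit cutter is pushed away (more than 3 cm) (distance of cutter_star from where it was at the start of the episode above 0.03 m).
It fails at once if the round steel biscuit cutter is pushed away (more than 3 cm) (distance of cutter_round from where it was at the start of the episode above 0.03 m).
It fails at once if the white mug is pushed away (more than 3 cm) (distance of white_mug from where it was at the start of the episode above 0.03 m).
It fails at once if the sprinkle tub is pushed away (more than 3 cm) (distance of sprinkle_tub from where it was at the start of the episode above 0.03 m).
It also fails if it takes over 43 s, if anything falls off the work surface, if the arm or the gripper's body presses on something with over 40 N, if the wrist force passes 120 N, or if a joint passes its speed limit or range.

ROBOT

A 7-joint arm with a two-finger parallel gripper is mounted at the origin on a cart in front of the work surface, level with it; the furniture and walls round the work are solid. World frame = base frame: x ahead of the robot, y to its left, z up, the work surface at z = 0. Lengths are in m, angles in rad, forces in N, time in s.
With the tool pointing down it reaches from about 0.4 to 0.9 m from the base axis. Payload 5.6 kg.
Tool frame: the origin (TCP) lies midway between the tips of the shut fingers; the grasp point (between the pads) lies 19 mm behind it; z points along the fingers, y is the direction in which the jaws open and shut (so a half turn about z gives the same grasp; the last joint's range is limited). The gripper opens to 92 mm and grips with 3 to 60 N. Pads are 20 mm wide; open, the fingers measure 128 mm over their backs; the gripper's body (75 mm by 189 mm) begins 69 mm behind the grasp point.
Start: joints at [1.126, 0.468, -0.012, 1.603, 0.006, 1.071, -0.056], TCP at [0.254, -0.598, 0.215] pointing down, gripper open.
Joint ranges: [-2.53, 2.53], [-0.31, 2.02], [-1.57, 1.55], [0.28, 2.44], [-1.29, 4.43], [0.15, 1.84], [-2.92, 2.92]. Speed limits (rad/s): [2.57, 2.57, 3.14, 3.14, 3.14, 3.14, 3.14].

INTERFACE

Orientations are given as [roll, pitch, yaw] about the fixed x, y, z axes, in that order (R = Rz(yaw) Ry(pitch) Rx(roll)).
In Python, from cell import state, grab_frame, calibration, finish_job, look_for, silhouettes, spot_point gives the robot as it stands.
- The arm moves only by the tool servo_tool, never from a script. Its argument "targets" is a list of rows, each an object of numbers: "jaw": the closure, from -1 (fully open) to 1 (shut), so that 0 is half open; "dx", "dy", "dz": the shift along the world's x, y, z in mm; "wx", "wy", "wz": the turn, a rotation vector about the world's x, y, z in rad. A call has 1 to 12 rows; each row is the pose to reach, as a shift and turn from the pose measured when the call began; what a row does not reach only later rows make up. A row lasts 1/8 s, in which the tool goes at most 62.5 mm and 10.7 degrees, less where a joint would pass 70% of its speed; a pose out of reach is approached as far as the arm can. A call with a gripper value outside its range is refused whole. The fingers move at their own pace and stop on an object; "squeeze" is the grip in N (left out, the last holds). Time passes only in rows, so rows that repeat a pose let the fingers close. It gives the time, the measured TCP pose, the force and the opening at its end, in the units of the state.
- state(): the state, without advancing time (a new reading comes with each control period).
- grab_frame(name): name is "scene" or "side" or "wrist"; returns the picture (400x640x3 uint8, blue, green, red); there is no depth.
- calibration(name): a dict with "intrinsics" (3x3 intrinsics, pixels), "k1" (the pictures are not rectified: a ray, as slopes to the right and down, at radius r is drawn at 1 + k1 r^2 times it, then the intrinsics apply), "R" (3x3) and "t" (3): a world point X has camera coordinates R X + t; the wrist camera has in their place "hand_eye" (4x4, takes a point from camera to tool coordinates, whose origin is the TCP and whose axes are the flange's). Camera axes: x right, y down, z forward; pixel columns grow to the right and rows downward; lengths in m; the calibration is good to about 2 mm. A picture is of the moment at which its call begins: read the wrist's pose just before it. calibration takes no time and is no camera call.
- finish_job(): hands the job in, once; it reports no verdict.
Trained networks look in the newest picture that a camera, given by its name, has taken for a name from the list of things; names that differ only in an ending like _2 or _b are one class to them, and where a whole thing is asked for, a point or a joint stands for the part that bears it (a point fixed in the world has none). Each returns a list of dicts, best first, with "p" (0 to 1); they miss things now and then, are a little off and sometimes report something else, mostly with a low value. They report only what shows in the picture. A call takes as long as a camera call. They do not tell look-alikes from the thing itself.
- look_for(camera, name): "rect" ([centre column, centre row, width, height] in pixels, round what is visible of it).
- silhouettes(camera, name): "mask" (400x640 bool, what is visible of it) and "rect" ([centre column, centre row, width, height] in pixels, round what is visible of it).
- spot_point(camera, name): "position" ([column, row] in pixels: a listed point, or the origin of a listed thing).
The state is a dict: "t": time; "qpos": joint angles; "joint_velocities": joint speeds; "joint_torque": joint torques, N m; "ee_pos": TCP position; "eef_rot": TCP orientation; "ft_force": force on the tool from outside, world axes, zero at the start; "wrist_torque": the same for the moment, N m; "width": finger opening in m.
Only numpy, scipy, OpenCV 4.12 (cv2) and the standard library are available. Lean on these libraries where they do the work, as an engineer would, in place of code of your own. Each camera call takes 0.05 s, during which the arm holds its last target.

## Working session

There is one attempt and no reset: what is moved stays moved. The work goes in short steps, Python scripts to look and compute and a tool call to move; the robot and the scene stay as the last step left them, time stands still between calls to the robot, and variables do not carry over. Pictures are saved under pics/ and viewed, and the job is handed in when it is done.

Besides the shell and the picture viewer there is one more tool, called by a JSON object that holds its "op" and its "data". servo_tool: Moves the arm, as the interface text tells. Its arguments: {"type":"object","properties":{"targets":{"type":"array","items":{"type":"object","properties":{"jaw":{"type":"number"},"dx":{"type":"number"},"dy":{"type":"number"},"dz":{"type":"number"},"wx":{"type":"number"},"wy":{"type":"number"},"wz":{"type":"number"}}}},"squeeze":{"type":"number"}},"required":["targets"]}

```bash
ls; mkdir -p pics
python3 - <<'E'
from cell import *
import cv2,numpy as np
s=state();print(s['t'],s['ee_pos'],s['eef_rot'],s['width'])
for n in ['scene','side','wrist']:
    im=grab_frame(n);cv2.imwrite(f'pics/{n}0.png',im)
    c=calibration(n);print(n,{k:np.round(np.array(v),4).tolist() for k,v in c.items()})
E
```

```text
pics
0.0 [ 0.25389687 -0.59772748  0.21362169] [-3.13980192e+00  1.30850884e-04  4.01745817e-01] 0.0919617304277218
scene {'intrinsics': [[375.5947, 0.0, 311.3711], [0.0, 375.5947, 201.691], [0.0, 0.0, 1.0]], 'k1': 0.0252, 'R': [[-0.8421, -0.5393, 0.001], [-0.4126, 0.6431, -0.6452], [0.3473, -0.5438, -0.764]], 't': [0.4902, 0.2691, 0.8816]}
side {'intrinsics': [[449.6409, 0.0, 318.2815], [0.0, 449.6409, 207.103], [0.0, 0.0, 1.0]], 'k1': -0.0292, 'R': [[-0.9019, -0.4314, 0.0231], [-0.1906, 0.3494, -0.9174], [0.3877, -0.8317, -0.3974]], 't': [0.5239, 0.1774, 0.8807]}
wrist {'intrinsics': [[324.651, 0.0, 323.4273], [0.0, 324.651, 199.4694], [0.0, 0.0, 1.0]], 'k1': -0.0587, 'hand_eye': [[0.0002, -0.9626, -0.271, 0.0765], [1.0, -0.0002, 0.0015, -0.0006], [-0.0014, -0.271, 0.9626, -0.1702], [0.0, 0.0, 0.0, 1.0]]}
```

View pics/scene0.png

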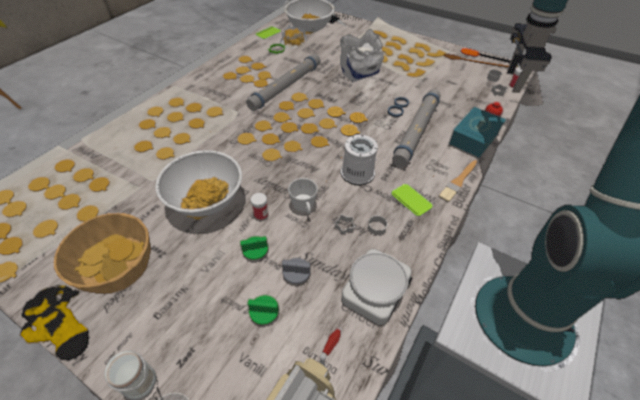

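View pics/side0.png

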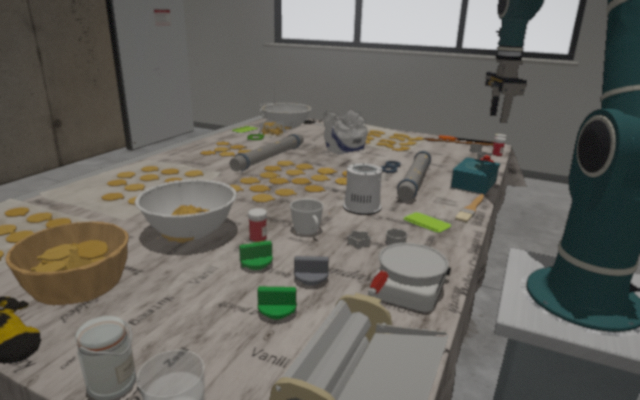

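View pics/wrist0.png

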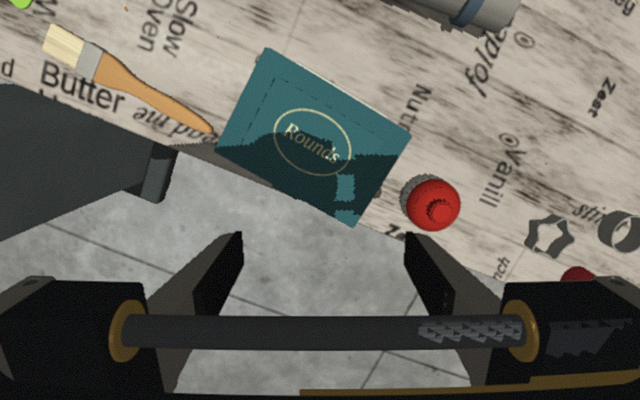

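Candidates in the scene view: the grey lid is at (296,270), the green look-alikes at (255,247) and (264,309). The mill is at (359,160), and the white jar at (130,375) is not a mill. I'll choose the grey one, check it in a crop and locate everything.

```bash
cat > h.py <<'E'
from cell import *
import cv2,numpy as np
from scipy.spatial.transform import Rotation as Rn
from scipy.optimize import least_squares
def toolT():
    s=state();T=np.eye(4);T[:3,:3]=Rn.from_euler('xyz',s['eef_rot']).as_matrix();T[:3,3]=s['ee_pos'];return T
def cam(n,T=None):
    c=calibration(n);K=np.array(c['intrinsics']);k=float(c['k1'])
    if n=='wrist':
        M=np.linalg.inv((toolT() if T is None else T)@np.array(c['hand_eye']));R,t=M[:3,:3],M[:3,3]
    else:R,t=np.array(c['R']),np.array(c['t'])
    return K,k,R,t
def proj(C,X):
    K,k,R,t=C;p=np.atleast_2d(X)@R.T+t;s=p[:,:2]/p[:,2:]
    r2=(s**2).sum(1,keepdims=True);s=s*(1+k*r2);return s@K[:2,:2].T+K[:2,2]
def ray(C,uv):
    K,k,R,t=C;d=(np.array(uv)-K[:2,2])/K[0,0];s=d.copy()
    for _ in range(20):s=d/(1+k*(s@s))
    v=R.T@np.array([s[0],s[1],1]);return -R.T@t,v/np.linalg.norm(v)
def onz(C,uv,z):
    o,v=ray(C,uv);return o+v*(z-o[2])/v[2]
def tri(rs):
    A=np.zeros((3,3));b=np.zeros(3)
    for o,v in rs:
        P=np.eye(3)-np.outer(v,v);A+=P;b+=P@o
    x=np.linalg.solve(A,b);return x,[np.linalg.norm((np.eye(3)-np.outer(v,v))@(x-o)) for o,v in rs]
E
python3 - <<'E'
from h import *
for n in ['scene','side']:
    for th in ['lid_bar','mill_mouth','half_mark','mill','lid','cutter_star','cutter_round','white_mug','sprinkle_tub']:
        r=spot_point(n,th)
        for d in r[:4]:
            C=cam(n);z={'lid_bar':.044,'mill_mouth':.1156,'half_mark':.115}.get(th,0)
            print(n,th,np.round(d['position'],1),round(d['p'],2),np.round(onz(C,d['position'],z),4)[:2])
for n in ['scene','side']:
    im=cv2.imread(f'pics/{n}0.png')
    a=im[200:350,220:420] if n=='scene' else im[220:340,200:360]
    b=im[120:190,320:400] if n=='scene' else im[150:220,330:400]
    cv2.imwrite(f'pics/{n}crop.png',np.hstack([cv2.resize(a,(400,300),interpolation=2),cv2.resize(b,(400,300),interpolation=2)]))
E
```

```text
scene lid_bar [251.  242.6] 0.97 [0.6387 0.1982]
scene lid_bar [263.8 305. ] 0.95 [0.5081 0.3155]
scene lid_bar [294.  264.5] 0.69 [0.5098 0.1919]
scene mill_mouth [363.6 146.6] 0.76 [ 0.5353 -0.208 ]
scene half_mark [347.9 134.1] 0.76 [ 0.6012 -0.2331]
scene mill [359.5 168.9] 0.9 [ 0.5473 -0.2298]
scene lid [257.  252.4] 0.9 [0.6289 0.1936]
scene lid [263.6 314.9] 0.67 [0.5094 0.3214]
scene lid [294.4 271.6] 0.61 [0.5132 0.1877]
scene cutter_star [347.  223.6] 0.74 [ 0.4748 -0.0182]
scene cutter_round [375.8 228.9] 0.8 [ 0.3985 -0.0453]
scene white_mug [304.7 203.9] 0.9 [ 0.6145 -0.0142]
scene white_mug [360.7 144.6] 0.62 [ 0.5984 -0.3349]
scene sprinkle_tub [260.8 213.5] 0.78 [0.7009 0.0839]
side lid_bar [258.4 246.2] 0.74 [0.632  0.1892]
side lid_bar [275.8 290.9] 0.69 [0.5148 0.3158]
side lid_bar [308.  254.2] 0.59 [0.5238 0.1706]
side mill_mouth [363.4 163.8] 0.6 [ 0.561  -0.2445]
side half_mark [351.6 167.9] 0.85 [ 0.5771 -0.196 ]
side mill [364.3 204.3] 0.91 [ 0.5462 -0.2328]
side lid [273.6 309.5] 0.9 [0.5216 0.3135]
side lid [257.6 266. ] 0.79 [0.6307 0.197 ]
side lid [311.  279.1] 0.7 [0.5065 0.19  ]
side cutter_star [358.7 240.4] 0.68 [ 0.4809 -0.0163]
side white_mug [305.2 231.8] 0.75 [0.6153 0.0033]
side sprinkle_tub [260.3 238.9] 0.8 [0.6927 0.088 ]
```

View pics/scenecrop.png

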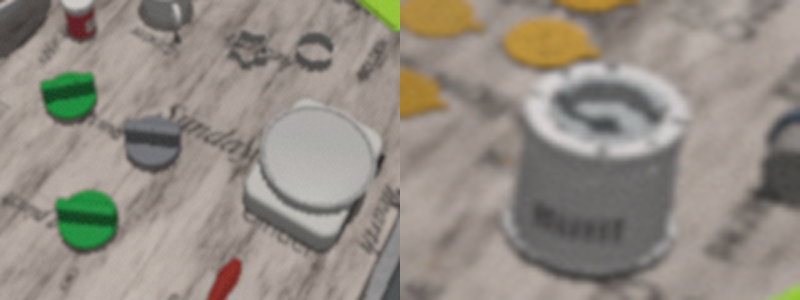

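View pics/sidecrop.png

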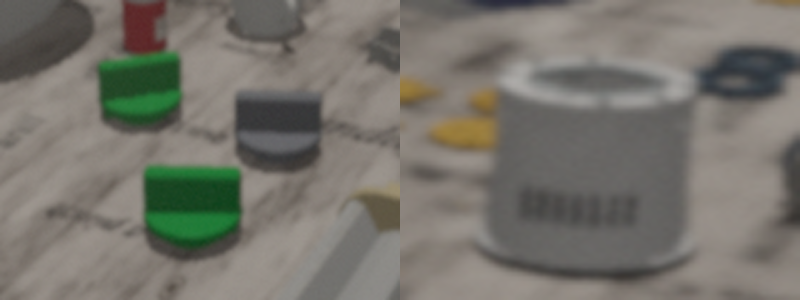

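Crops confirm it: the grey lid stands between the two green ones, and the mill is open-topped with no lid on. First I go over the mill, which is on the way, to measure its axis and notch angle.

{"op": "servo_tool", "data": {"targets": [{"dx":25,"dy":40,"dz":20,"jaw":0.2},{"dx":60,"dy":85,"dz":40,"jaw":0.2},{"dx":95,"dy":130,"dz":60,"jaw":0.2},{"dx":130,"dy":180,"dz":80,"jaw":0.2},{"dx":165,"dy":230,"dz":90,"jaw":0.2},{"dx":200,"dy":280,"dz":90,"jaw":0.2},{"dx":235,"dy":330,"dz":90,"jaw":0.2},{"dx":246,"dy":348,"dz":90,"jaw":0.2},{"dx":246,"dy":348,"dz":90,"jaw":0.2}]}}

```text
schema error: expected keys jaw, dx, dy, dz, wx, wy, wz
```

Run:
```python
from h import *
T=toolT();im=grab_frame('wrist');cv2.imwrite('pics/w1.png',im);np.save('T1.npy',T)
s=state();print(s['t'],s['ee_pos'],s['eef_rot'],s['width'],s['qpos'],s['ft_force'],np.abs(s['joint_velocities']).max())
C=cam('wrist',T);print(proj(C,[[.547,-.231,.1156],[.547,-.231,0]]))
```

```text
1.1 [ 0.25415818 -0.59827348  0.21461191] [3.14151891e+00 4.00601485e-05 4.01711497e-01] 0.0917035199594122 [ 1.12599301  0.4674805  -0.01157563  1.60268337  0.00599211  1.07139178
 -0.05629484] [0.43305686 0.27737152 0.42972352] 0.0030449391024658327
[[  78.4635815  -236.15110169]
 [ 109.11338047 -211.43250512]]
```

View pics/w1.png

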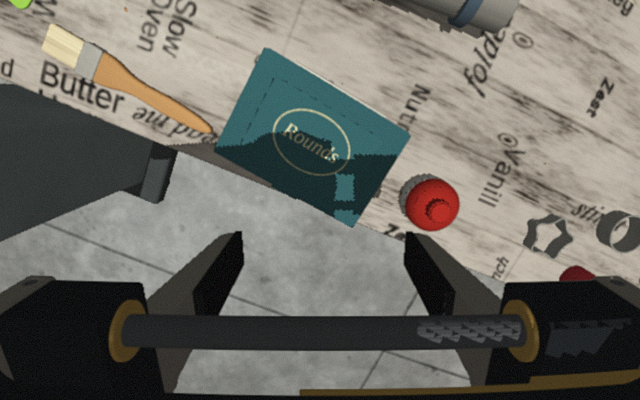

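The call was refused because every key is required, so the picture is unchanged from the start.

{"op": "servo_tool", "data": {"targets": [{"dx":25,"dy":40,"dz":20,"wx":0,"wy":0,"wz":0,"jaw":0.2},{"dx":60,"dy":85,"dz":40,"wx":0,"wy":0,"wz":0,"jaw":0.2},{"dx":95,"dy":130,"dz":60,"wx":0,"wy":0,"wz":0,"jaw":0.2},{"dx":130,"dy":180,"dz":80,"wx":0,"wy":0,"wz":0,"jaw":0.2},{"dx":165,"dy":230,"dz":90,"wx":0,"wy":0,"wz":0,"jaw":0.2},{"dx":200,"dy":280,"dz":90,"wx":0,"wy":0,"wz":0,"jaw":0.2},{"dx":235,"dy":330,"dz":90,"wx":0,"wy":0,"wz":0,"jaw":0.2},{"dx":246,"dy":348,"dz":90,"wx":0,"wy":0,"wz":0,"jaw":0.2},{"dx":246,"dy":348,"dz":90,"wx":0,"wy":0,"wz":0,"jaw":0.2},{"dx":246,"dy":348,"dz":90,"wx":0,"wy":0,"wz":0,"jaw":0.2}]}}

```text
t: 2.35
ee_pos: [0.4993, -0.2518, 0.3046]
eef_rot: [3.141, 0.001, 0.4]
ft_force: [0.3, -0.6, 1.1]
width: 0.0366
```

Run:
```python
from h import *
T=toolT();im=grab_frame('wrist');cv2.imwrite('pics/w2.png',im);np.save('T2.npy',T)
s=state();print(s['t'],s['ee_pos'],s['eef_rot'],s['width'],s['qpos'],s['ft_force'],np.abs(s['joint_velocities']).max())
C=cam('wrist',T);print(proj(C,[[.547,-.231,.1156],[.547,-.231,0]]))
```

```text
2.4 [ 0.49917958 -0.25213456  0.30452531] [3.14114127e+00 7.35938077e-04 3.98815969e-01] 0.03660449495969006 [ 0.58739274  0.24749868 -0.21629464  1.71138036  0.05758728  1.18903862
 -0.81597177] [ 0.13678796 -0.5700439   0.47752885] 0.007110878324731379
[[322.78407118 131.49663535]
 [322.78046511 125.89674083]]
```

View pics/w2.png

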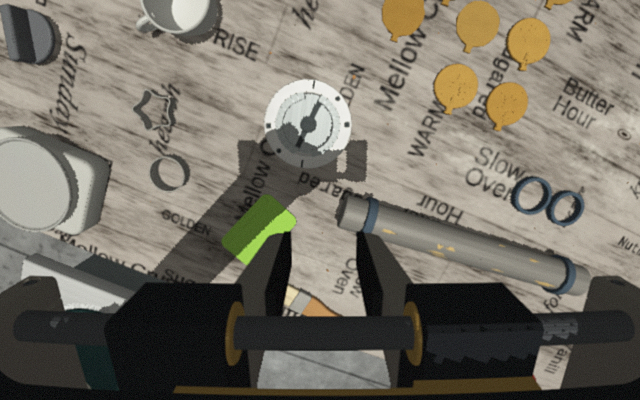

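The wrist picture shows the mill's top centred near (308,124) with its marks on the rim. I'll zoom in.

Run:
```python
from h import *
im=cv2.imread('pics/w2.png');c=im[70:180,253:363]
cv2.imwrite('pics/w2c.png',cv2.resize(c,(594,594),interpolation=cv2.INTER_CUBIC))
```

```text
(no output)
```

View pics/w2c.png

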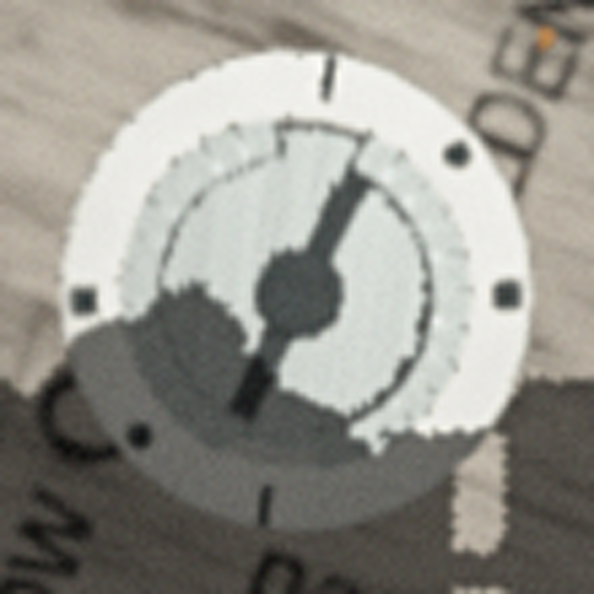

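```bash
cat > mill.py <<'E'
from h import *
ang=np.radians([0,180,-40,140,-80,100])
def marks(p,z=.1155):
    x,y,a=p;return np.c_[x+.0425*np.cos(a+ang),y+.0425*np.sin(a+ang),np.full(6,z)]
def fit(C,uv,idx,a0):
    best=None
    for a in (a0,a0+np.pi):
        r=least_squares(lambda p:(proj(C,marks(p))[idx]-uv).ravel(),[.547,-.231,a])
        if best is None or r.cost<best.cost:best=r
    return best
E
python3 - <<'E'
from mill import *
T=np.load('T2.npy');C=cam('wrist',T)
uv=np.array([[328,79],[265,506],[458,154],[140,435],[507,295],[84,300]])/5.4+[253,70]+.5/5.4-.5
r=fit(C,uv,list(range(6)),.3)
print(r.x,np.round(r.fun,2),r.cost)
# lid seen at top-left (27,37)
print(onz(C,[27,37],.045))
s=state();print(s['qpos'])
E
```

```text
[ 0.54719419 -0.21274302  0.23661941] [ 0.08 -0.09 -0.07 -0.24 -0.04  0.04 -0.06  0.16  0.09  0.01  0.01  0.11] 0.06508152016382525
[0.51000341 0.16648017 0.045     ]
[ 0.58739274  0.24749868 -0.21629464  1.71138036  0.05758728  1.18903862
 -0.81597177]
```

Run:
```python
from h import *
t=np.linspace(0,2*np.pi,60)
out=[]
for n,(x0,y0,w,h) in {'scene':(310,110,100,90),'side':(320,145,90,80)}.items():
    im=cv2.imread(f'pics/{n}0.png');C=cam(n);k=4
    a=cv2.resize(im[y0:y0+h,x0:x0+w],None,fx=k,fy=k,interpolation=2)
    for rr,z in ((.048,.115),(.054,0)):
        p=proj(C,np.c_[.5472+rr*np.cos(t),-.2127+rr*np.sin(t),0*t+z])
        cv2.polylines(a,[np.int32((p-[x0,y0]+.5)*k)],True,(0,0,255),1)
    out.append(cv2.resize(a,(400,360)))
cv2.imwrite('pics/ov.png',np.hstack(out))
```

```text
(no output)
```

View pics/ov.png

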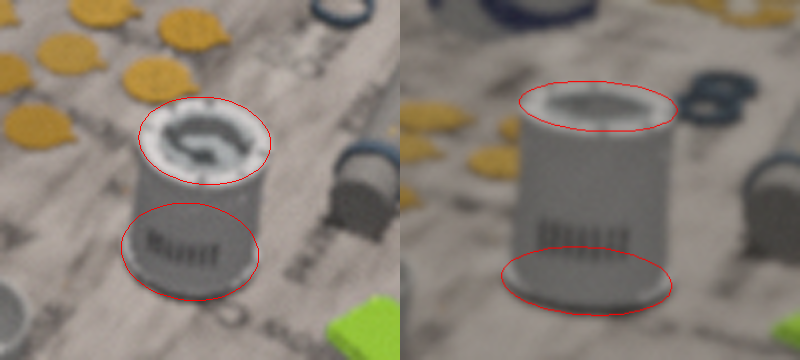

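The fit overlays both views to within about 1 px. The mill is at (0.5472, -0.2127) with yaw 0.237. Now I'll look at the lid from above.

{"op": "servo_tool", "data": {"targets": [{"dx":-3,"dy":50,"dz":0,"wx":0,"wy":0,"wz":0,"jaw":0.2},{"dx":-7,"dy":105,"dz":0,"wx":0,"wy":0,"wz":0,"jaw":0.2},{"dx":-12,"dy":160,"dz":-10,"wx":0,"wy":0,"wz":0,"jaw":0.2},{"dx":-16,"dy":215,"dz":-25,"wx":0,"wy":0,"wz":0,"jaw":0.2},{"dx":-20,"dy":270,"dz":-40,"wx":0,"wy":0,"wz":0,"jaw":0.2},{"dx":-25,"dy":325,"dz":-55,"wx":0,"wy":0,"wz":0,"jaw":0.2},{"dx":-30,"dy":380,"dz":-60,"wx":0,"wy":0,"wz":0,"jaw":0.2},{"dx":-34,"dy":420,"dz":-60,"wx":0,"wy":0,"wz":0,"jaw":0.2},{"dx":-34,"dy":420,"dz":-60,"wx":0,"wy":0,"wz":0,"jaw":0.2},{"dx":-34,"dy":420,"dz":-60,"wx":0,"wy":0,"wz":0,"jaw":0.2}]}}

```text
t: 3.65
ee_pos: [0.4657, 0.1659, 0.2444]
eef_rot: [3.14, 0.001, 0.396]
ft_force: [-0.1, -0.2, -0.4]
width: 0.037
```

Run:
```python
from h import *
T=toolT();im=grab_frame('wrist');cv2.imwrite('pics/w3.png',im);np.save('T3.npy',T)
s=state();print(s['t'],s['ee_pos'],s['eef_rot'],s['width'],s['qpos'],np.abs(s['joint_velocities']).max())
```

```text
3.7 [0.46579185 0.16565576 0.24443871] [3.14026461e+00 1.11353708e-03 3.95409249e-01] 0.036614039945057714 [ 0.04427065  0.21853623 -0.51615241  1.91489327  0.12580308  1.0405723
 -1.70100235] 0.005378412708153779
```

View pics/w3.png

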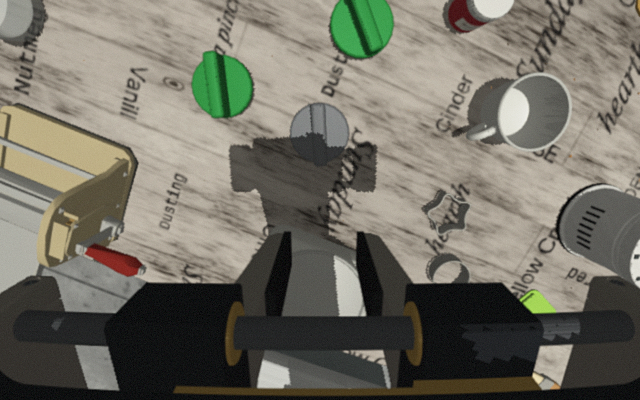

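Run:
```python
from h import *
im=cv2.imread('pics/w3.png');c=im[90:180,275:365]
cv2.imwrite('pics/w3c.png',cv2.resize(c,(594,594),interpolation=cv2.INTER_CUBIC))
```

```text
(no output)
```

View pics/w3c.png

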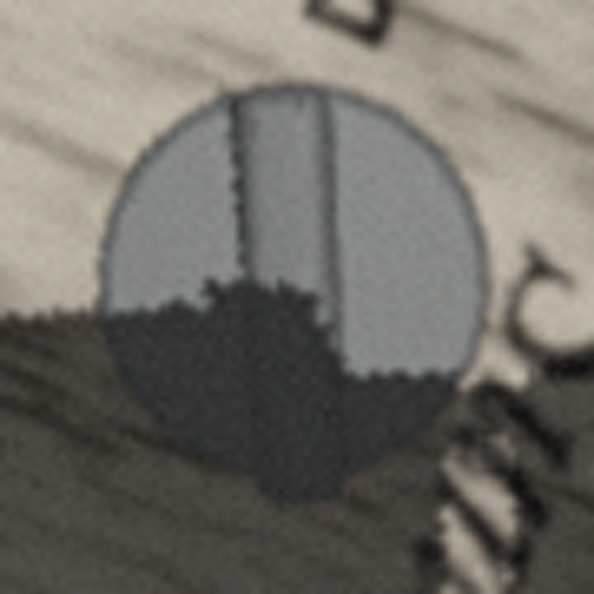

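Run:
```python
from h import *
im=cv2.imread('pics/w3.png');c=im[90:180,275:365]
c=cv2.resize(c,(594,594),interpolation=cv2.INTER_CUBIC)
c=(255*(np.minimum(c,110)/110.)**.6).astype(np.uint8)
cv2.imwrite('pics/w3d.png',c)
```

```text
(no output)
```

View pics/w3d.png

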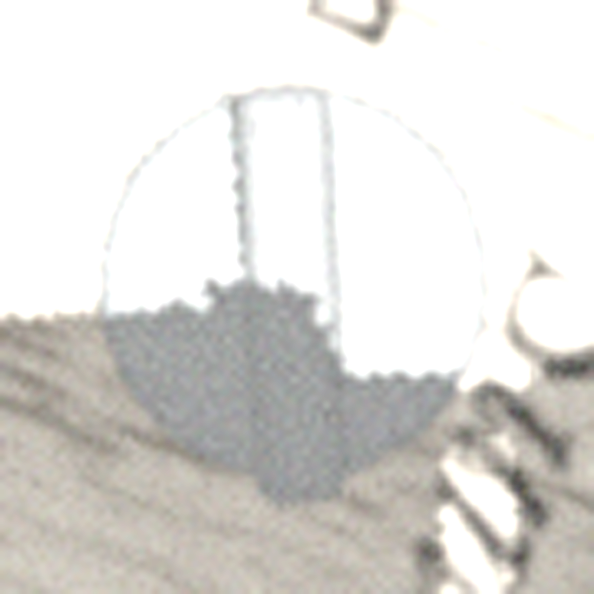

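Run:
```python
from h import *
T=np.load('T3.npy');C=cam('wrist',T)
f=lambda a:np.array(a)/6.6+[275,90]+.5/6.6-.5
E=f([[283,95.],[302,500]])
def ends(p):
    x,y,a=p;d=np.array([np.cos(a),np.sin(a),0])*.035;c=np.array([x,y,.052]);return proj(C,[c+d,c-d])
r=least_squares(lambda p:(ends(p)-E).ravel(),[.51,.188,.4]);print('bar',r.x,r.fun)
P=f([[105,290.],[487,290],[455,387],[150,400],[210,462],[145,165],[415,145]])
q=np.array([onz(C,p,.021) for p in P])[:,:2]
r2=least_squares(lambda p:np.hypot(*(q-p).T)-.036,[.51,.188]);print('disc',r2.x,np.round(r2.fun*1e3,1))
x,y=r2.x;a=r.x[2]
pk=im=cv2.imread('pics/w3.png')
t=np.linspace(0,2*np.pi,90)
c=cv2.resize(im[90:180,275:365],(594,594),interpolation=2)
g=lambda p:np.int32((p-[275,90]+.5)*6.6)
cv2.polylines(c,[g(proj(C,np.c_[x+.036*np.cos(t),y+.036*np.sin(t),0*t+.021]))],True,(0,0,255),1)
R=np.array([[np.cos(a),-np.sin(a)],[np.sin(a),np.cos(a)]])
b=np.array([[.035,.008],[.035,-.008],[-.035,-.008],[-.035,.008]])@R.T+[x,y]
cv2.polylines(c,[g(proj(C,np.c_[b,[.052]*4]))],True,(0,255,0),1)
cv2.imwrite('pics/w3o.png',c)
```

```text
bar [0.50765765 0.18860343 0.44027888] [-0.06229079 -1.3550561   0.06540086  1.48654735]
disc [0.50776478 0.18842283] [-1.5 -1.4 -1.9 -2.5 -0.7 -1.4 -2.9]
```

View pics/w3o.png

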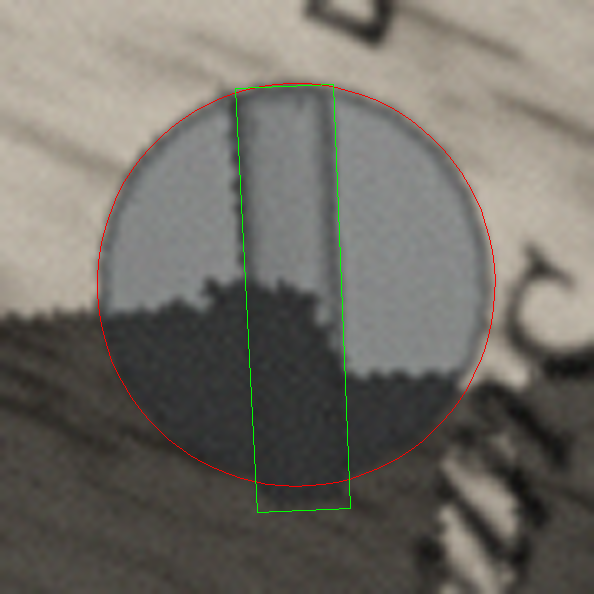

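The overlay matches, apart from small bevels. The lid is at (0.5077, 0.1885) with yaw 0.440. Moving above it and down to the grasp.

{"op": "servo_tool", "data": {"targets": [{"dx":25,"dy":14,"dz":-40,"wx":0,"wy":0,"wz":0.045,"jaw":0},{"dx":42,"dy":23,"dz":-85,"wx":0,"wy":0,"wz":0.045,"jaw":0},{"dx":42,"dy":23,"dz":-130,"wx":0,"wy":0,"wz":0.045,"jaw":0},{"dx":42,"dy":23,"dz":-155,"wx":0,"wy":0,"wz":0.045,"jaw":0},{"dx":42,"dy":23,"dz":-175,"wx":0,"wy":0,"wz":0.045,"jaw":0},{"dx":42,"dy":23,"dz":-175,"wx":0,"wy":0,"wz":0.045,"jaw":0}]}}

```text
t: 4.45
ee_pos: [0.5073, 0.1862, 0.0681]
eef_rot: [3.14, 0.005, 0.438]
ft_force: [-0.1, 0.1, -0.2]
width: 0.0458
```

Run:
```python
from h import *
T=toolT();im=grab_frame('wrist');cv2.imwrite('pics/w4.png',im);np.save('T4.npy',T)
s=state();print(s['t'],s['ee_pos'],s['eef_rot'],s['width'])
print((np.array([.5077,.1885,.026])-s['ee_pos'])*1e3,.44-s['eef_rot'][2])
```

```text
4.5 [0.5080612  0.18701262 0.06923884] [3.13977316e+00 2.28683638e-03 4.38076749e-01] 0.046098373763494335
[ -0.3611971    1.48737524 -43.23883697] 0.0019232512493812526
```

View pics/w4.png

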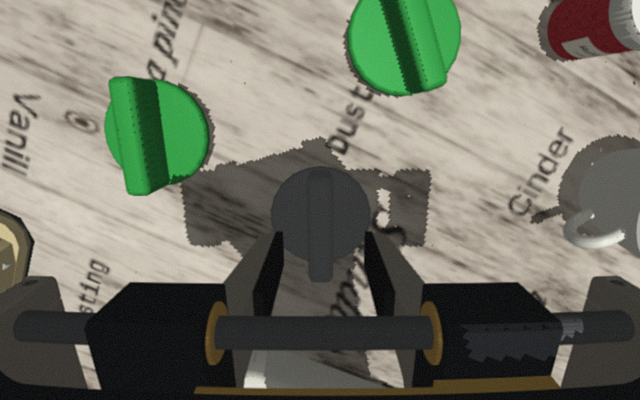

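The bar is centred between the open fingers near (320,230). Descending and closing.

{"op": "servo_tool", "data": {"squeeze": 30, "targets": [{"dx":0,"dy":1,"dz":-20,"wx":0,"wy":0,"wz":0,"jaw":0},{"dx":0,"dy":1,"dz":-35,"wx":0,"wy":0,"wz":0,"jaw":0},{"dx":0,"dy":1,"dz":-42,"wx":0,"wy":0,"wz":0,"jaw":0},{"dx":0,"dy":1,"dz":-42,"wx":0,"wy":0,"wz":0,"jaw":0},{"dx":0,"dy":1,"dz":-42,"wx":0,"wy":0,"wz":0,"jaw":1},{"dx":0,"dy":1,"dz":-42,"wx":0,"wy":0,"wz":0,"jaw":1},{"dx":0,"dy":1,"dz":-42,"wx":0,"wy":0,"wz":0,"jaw":1},{"dx":0,"dy":1,"dz":-42,"wx":0,"wy":0,"wz":0,"jaw":1}]}}

```text
t: 5.5
ee_pos: [0.5083, 0.1881, 0.0276]
eef_rot: [3.14, 0.002, 0.438]
ft_force: [0.1, 0.2, 1.5]
width: 0.0158
```

Run:
```python
from h import *
T=toolT();im=grab_frame('wrist');cv2.imwrite('pics/w5.png',im);np.save('T5.npy',T)
s=state();print(s['t'],s['ee_pos'],s['eef_rot'],s['width'],s['ft_force'])
```

```text
5.55 [0.50835592 0.18814387 0.0275844 ] [3.13974712e+00 1.57452150e-03 4.37980778e-01] 0.015656603909982345 [0.60878447 0.30299296 2.29015659]
```

View pics/w5.png

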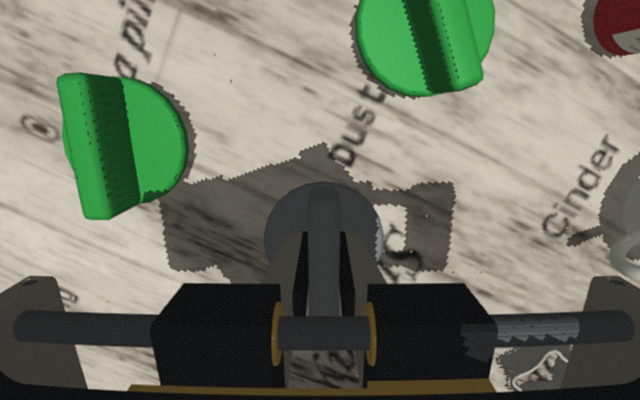

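Gripped at 15.7 mm opening with the bar between the pads. Lifting and carrying to a viewpoint just short of the mill, already turned to the entry yaw.

{"op": "servo_tool", "data": {"targets": [{"dx":0,"dy":0,"dz":30,"wx":0,"wy":0,"wz":0,"jaw":1},{"dx":0,"dy":0,"dz":75,"wx":0,"wy":0,"wz":0,"jaw":1},{"dx":0,"dy":-20,"dz":125,"wx":0,"wy":0,"wz":0,"jaw":1},{"dx":-5,"dy":-60,"dz":165,"wx":0,"wy":0,"wz":-0.03,"jaw":1},{"dx":-10,"dy":-110,"dz":195,"wx":0,"wy":0,"wz":-0.06,"jaw":1},{"dx":-15,"dy":-165,"dz":210,"wx":0,"wy":0,"wz":-0.1,"jaw":1},{"dx":-20,"dy":-220,"dz":212,"wx":0,"wy":0,"wz":-0.14,"jaw":1},{"dx":-26,"dy":-275,"dz":212,"wx":0,"wy":0,"wz":-0.17,"jaw":1},{"dx":-32,"dy":-330,"dz":212,"wx":0,"wy":0,"wz":-0.2,"jaw":1},{"dx":-37,"dy":-380,"dz":212,"wx":0,"wy":0,"wz":-0.2,"jaw":1},{"dx":-39,"dy":-419,"dz":212,"wx":0,"wy":0,"wz":-0.2,"jaw":1},{"dx":-39,"dy":-419,"dz":212,"wx":0,"wy":0,"wz":-0.2,"jaw":1}]}}

```text
t: 7.05
ee_pos: [0.468, -0.2343, 0.239]
eef_rot: [3.139, 0.003, 0.232]
ft_force: [0.0, 0.8, -2.1]
width: 0.0162
```

{"op": "servo_tool", "data": {"targets": [{"dx":0,"dy":0,"dz":0,"wx":0,"wy":0,"wz":0,"jaw":1},{"dx":0,"dy":0,"dz":0,"wx":0,"wy":0,"wz":0,"jaw":1}]}}

```text
t: 7.3
ee_pos: [0.468, -0.2333, 0.2389]
eef_rot: [3.14, 0.003, 0.233]
ft_force: [-0.4, 0.7, -2.2]
width: 0.0156
```

Run:
```python
from h import *
T=toolT();im=grab_frame('wrist');cv2.imwrite('pics/w6.png',im);np.save('T6.npy',T)
s=state();print(s['t'],s['ee_pos'],s['eef_rot'],s['width'],s['ft_force'])
```

```text
7.35 [ 0.46816584 -0.23315209  0.23896181] [3.13973155e+00 2.96376051e-03 2.33735010e-01] 0.01577861299622324 [-0.08220157  0.16634904 -0.95997805]
```

View pics/w6.png

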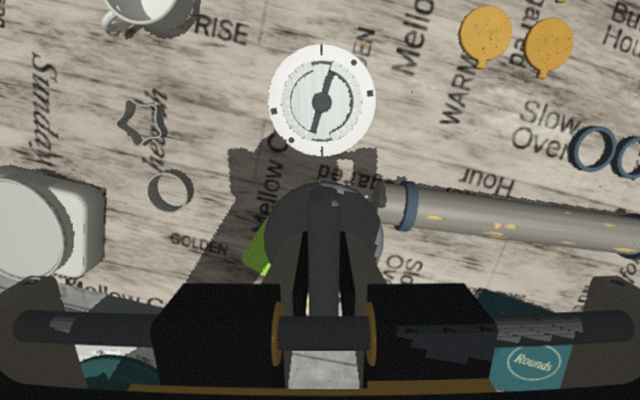

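The mill is at about (321,99) and clearly seen. The held lid is upright below it. Measuring the marks again.

Run:
```python
from h import *
im=cv2.imread('pics/w6.png');c=im[40:160,262:382]
cv2.imwrite('pics/w6c.png',cv2.resize(c,(600,600),interpolation=cv2.INTER_CUBIC))
```

```text
(no output)
```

View pics/w6c.png

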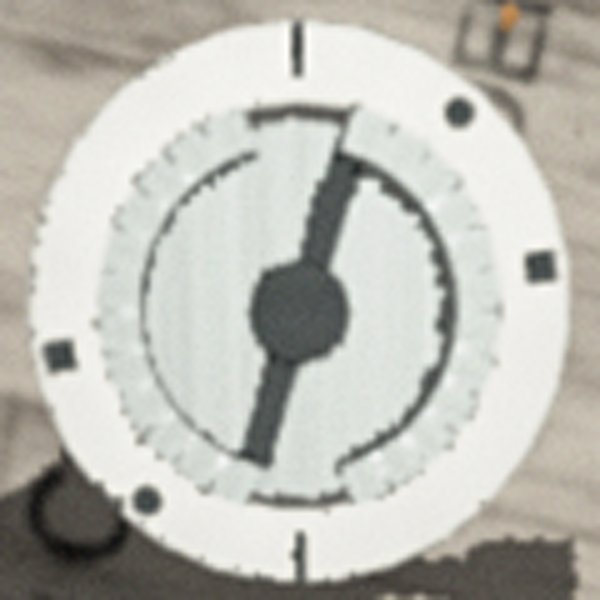

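Run:
```python
from mill import *
C2=cam('wrist',np.load('T2.npy'));C6=cam('wrist',np.load('T6.npy'))
uv=np.array([[297,48],[300,556],[459,112],[147,500],[540,267],[60,355]])/5+[262,40]+.5/5-.5
r=fit(C6,uv,list(range(6)),.23);print(r.x,np.round(r.fun,2))
```

```text
[ 0.54716983 -0.2126193   0.23673487] [ 0.09  0.35 -0.06 -0.27 -0.    0.01 -0.05 -0.06  0.05 -0.15 -0.03  0.09]
```

Both measurements agree to 0.1 mm. Moving over the mouth, with the lid's underside about 15 mm above the lip.

{"op": "servo_tool", "data": {"targets": [{"dx":40,"dy":10,"dz":0,"wx":0,"wy":0,"wz":0.003,"jaw":1},{"dx":79.5,"dy":20.5,"dz":-20,"wx":0,"wy":0,"wz":0.003,"jaw":1},{"dx":79.5,"dy":20.5,"dz":-50,"wx":0,"wy":0,"wz":0.003,"jaw":1},{"dx":79.5,"dy":20.5,"dz":-75,"wx":0,"wy":0,"wz":0.003,"jaw":1},{"dx":79.5,"dy":20.5,"dz":-79,"wx":0,"wy":0,"wz":0.003,"jaw":1},{"dx":79.5,"dy":20.5,"dz":-79,"wx":0,"wy":0,"wz":0.003,"jaw":1},{"dx":79.5,"dy":20.5,"dz":-79,"wx":0,"wy":0,"wz":0.003,"jaw":1}]}}

```text
t: 8.22
ee_pos: [0.5485, -0.2128, 0.1614]
eef_rot: [3.138, 0.001, 0.237]
ft_force: [0.7, -1.4, -1.3]
width: 0.0157
```

Run:
```python
from h import *
s=state();print(s['t'],s['ee_pos'],s['eef_rot'],s['width'],s['ft_force'])
print((np.array([.5477,-.2127,.1302])-s['ee_pos'])*1e3,.2367-s['eef_rot'][2])
ims=[grab_frame('scene'),grab_frame('side')]
cv2.imwrite('pics/s7.png',np.hstack([cv2.resize(ims[0][80:200,290:430],(400,343),interpolation=2),cv2.resize(ims[1][90:230,290:430],(400,343),interpolation=2)]))
```

```text
8.225 [ 0.54849333 -0.21278218  0.16136005] [3.13842796e+00 1.01243873e-03 2.36858926e-01] 0.01572145616960728 [ 0.74532244 -1.35146032 -1.30902488]
[ -0.79332756   0.0821761  -31.16004672] -0.00015892628005001463
```

View pics/s7.png

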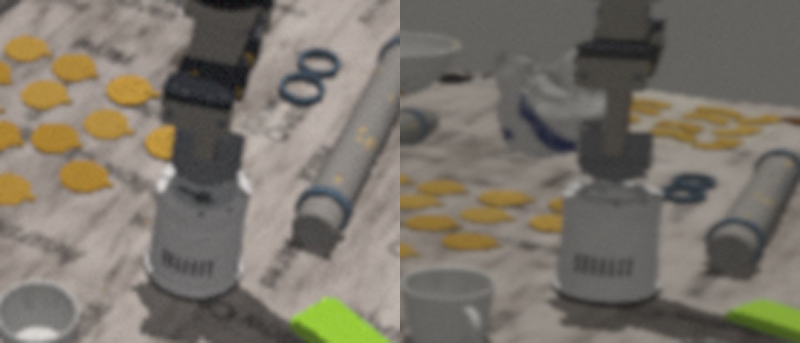

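The lid hangs centred over the mouth in both views. Lowering it gently.

{"op": "servo_tool", "data": {"targets": [{"dx":-0.6,"dy":0,"dz":-8,"wx":0,"wy":0,"wz":0,"jaw":1},{"dx":-0.6,"dy":0,"dz":-14,"wx":0,"wy":0,"wz":0,"jaw":1},{"dx":-0.6,"dy":0,"dz":-19,"wx":0,"wy":0,"wz":0,"jaw":1},{"dx":-0.6,"dy":0,"dz":-24,"wx":0,"wy":0,"wz":0,"jaw":1},{"dx":-0.6,"dy":0,"dz":-28,"wx":0,"wy":0,"wz":0,"jaw":1},{"dx":-0.6,"dy":0,"dz":-31,"wx":0,"wy":0,"wz":0,"jaw":1},{"dx":-0.6,"dy":0,"dz":-31,"wx":0,"wy":0,"wz":0,"jaw":1}]}}

```text
t: 9.2
ee_pos: [0.5478, -0.2129, 0.1303]
eef_rot: [3.138, 0.001, 0.237]
ft_force: [-0.1, -0.0, -0.4]
width: 0.016
```

Run:
```python
from h import *
s=state();print(s['t'],s['ee_pos'],s['eef_rot'],s['width'],s['ft_force'],s['wrist_torque'])
```

```text
9.2 [ 0.54783934 -0.21287529  0.13026262] [3.13834471e+00 1.01220137e-03 2.36712986e-01] 0.015956688636554705 [-0.13037647 -0.01263209 -0.43869471] [-0.00924207  0.04516513  0.04969121]
```

{"op": "servo_tool", "data": {"targets": [{"dx":0,"dy":0,"dz":-1,"wx":0,"wy":0,"wz":0,"jaw":1},{"dx":0,"dy":0,"dz":-1,"wx":0,"wy":0,"wz":0,"jaw":1},{"dx":0,"dy":0,"dz":-1,"wx":0,"wy":0,"wz":0,"jaw":1}]}}

```text
t: 9.57
ee_pos: [0.5479, -0.2129, 0.1301]
eef_rot: [3.138, 0.001, 0.236]
ft_force: [-2.8, 0.1, 5.4]
width: 0.0155
```

Run:
```python
from h import *
T=toolT();im=grab_frame('wrist');cv2.imwrite('pics/w8.png',im);np.save('T8.npy',T)
a=grab_frame('side');b=grab_frame('scene')
cv2.imwrite('pics/s8.png',np.hstack([cv2.resize(b[80:200,290:430],(400,343),interpolation=2),cv2.resize(a[90:230,290:430],(400,343),interpolation=2)]))
s=state();print(s['t'],s['ee_pos'],s['eef_rot'],s['width'],s['ft_force'],s['wrist_torque'])
```

```text
9.725 [ 0.54786383 -0.21294797  0.13015372] [3.13806444e+00 9.35644508e-04 2.36484380e-01] 0.01568886028061129 [-2.02923246 -0.09551356  6.07057717] [ 0.24765851  0.63377244 -0.00886739]
```

View pics/w8.png

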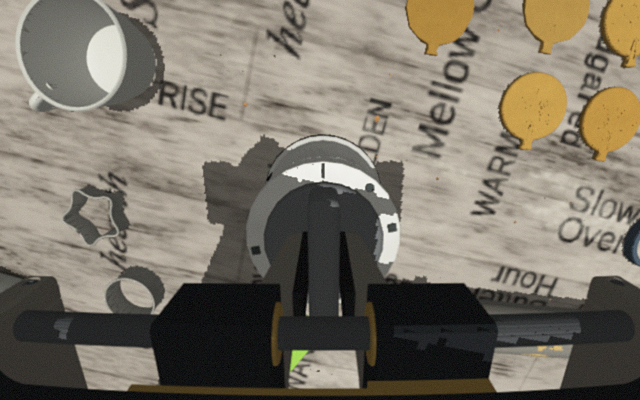

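View pics/s8.png

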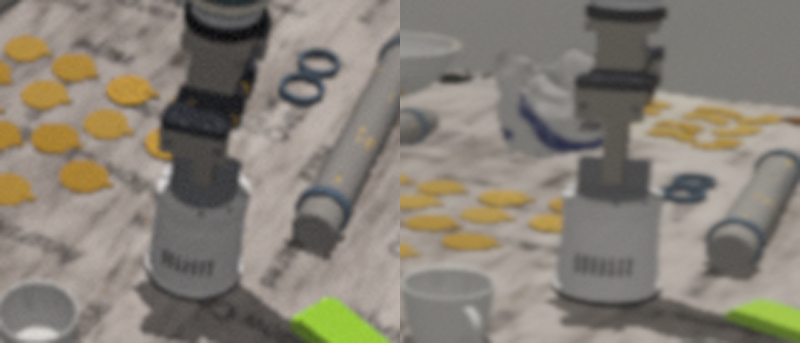

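It is seated: it stops at TCP z 0.1301, the predicted home height, with about 6 N of push, and the bar points to the rib at (323,170). Now turning it clockwise while keeping a light downward push.

{"op": "servo_tool", "data": {"squeeze": 40, "targets": [{"dx":0,"dy":0,"dz":-0.8,"wx":0,"wy":0,"wz":0,"jaw":1},{"dx":0,"dy":0,"dz":-0.8,"wx":0,"wy":0,"wz":-0.05,"jaw":1},{"dx":0,"dy":0,"dz":-0.8,"wx":0,"wy":0,"wz":-0.1,"jaw":1},{"dx":0,"dy":0,"dz":-0.8,"wx":0,"wy":0,"wz":-0.16,"jaw":1},{"dx":0,"dy":0,"dz":-0.8,"wx":0,"wy":0,"wz":-0.22,"jaw":1},{"dx":0,"dy":0,"dz":-0.8,"wx":0,"wy":0,"wz":-0.28,"jaw":1},{"dx":0,"dy":0,"dz":-0.8,"wx":0,"wy":0,"wz":-0.34,"jaw":1},{"dx":0,"dy":0,"dz":-0.8,"wx":0,"wy":0,"wz":-0.4,"jaw":1},{"dx":0,"dy":0,"dz":-0.8,"wx":0,"wy":0,"wz":-0.4,"jaw":1}]}}

```text
t: 10.85
ee_pos: [0.548, -0.213, 0.1302]
eef_rot: [3.138, 0.0, -0.164]
ft_force: [-2.3, 0.5, 5.5]
width: 0.0158
```

Run:
```python
from h import *
T=toolT();im=grab_frame('wrist');cv2.imwrite('pics/w9.png',im);np.save('T9.npy',T)
s=state();print(s['t'],s['ee_pos'],s['eef_rot'],s['width'],s['ft_force'],s['wrist_torque'],s['qpos'])
```

```text
10.9 [ 0.54799653 -0.2130191   0.13015646] [ 3.13770565e+00  5.43067393e-04 -1.63519504e-01] 0.01576444669251661 [-2.99828939  0.95557153  5.2373688 ] [0.33461032 0.53812318 0.08665565] [ 0.4467475   0.47261325 -0.17409002  1.82040903  0.10963784  0.85774002
 -1.51478518]
```

View pics/w9.png

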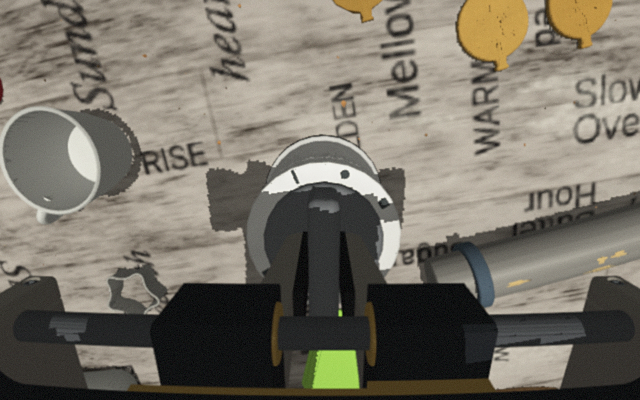

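The lid turns with the tool: the bar now lies between the rib at (295,177) and the dot at (345,174), with a spring moment of about 0.09 N m. I'll turn the remaining 0.30 rad.

{"op": "servo_tool", "data": {"targets": [{"dx":-0.3,"dy":0.2,"dz":-0.8,"wx":0,"wy":0,"wz":-0.05,"jaw":1},{"dx":-0.3,"dy":0.2,"dz":-0.8,"wx":0,"wy":0,"wz":-0.1,"jaw":1},{"dx":-0.3,"dy":0.2,"dz":-0.8,"wx":0,"wy":0,"wz":-0.15,"jaw":1},{"dx":-0.3,"dy":0.2,"dz":-0.8,"wx":0,"wy":0,"wz":-0.2,"jaw":1},{"dx":-0.3,"dy":0.2,"dz":-0.8,"wx":0,"wy":0,"wz":-0.25,"jaw":1},{"dx":-0.3,"dy":0.2,"dz":-0.8,"wx":0,"wy":0,"wz":-0.3,"jaw":1},{"dx":-0.3,"dy":0.2,"dz":-0.8,"wx":0,"wy":0,"wz":-0.3,"jaw":1},{"dx":-0.3,"dy":0.2,"dz":-0.8,"wx":0,"wy":0,"wz":-0.3,"jaw":1},{"dx":-0.3,"dy":0.2,"dz":-0.8,"wx":0,"wy":0,"wz":-0.3,"jaw":1}]}}

```text
t: 12.02
ee_pos: [0.5479, -0.2131, 0.1302]
eef_rot: [3.137, -0.0, -0.463]
ft_force: [-2.4, -0.2, 5.3]
width: 0.0153
```

Run:
```python
from h import *
T=toolT();im=grab_frame('wrist');cv2.imwrite('pics/w10.png',im);np.save('T10.npy',T)
a=grab_frame('side');b=grab_frame('scene')
cv2.imwrite('pics/s10.png',np.hstack([cv2.resize(b[80:200,290:430],(400,343),interpolation=2),cv2.resize(a[90:230,290:430],(400,343),interpolation=2)]))
s=state();print(s['t'],s['ee_pos'],s['eef_rot'],s['width'],s['ft_force'],s['wrist_torque'],s['joint_velocities'])
```

```text
12.175 [ 0.54788938 -0.2130933   0.13016997] [ 3.13743997e+00 -2.87002169e-04 -4.63288601e-01] 0.015843764948057004 [-2.38693565  1.03759929  4.86494152] [0.23413972 0.60433603 0.03706179] [ 2.86348080e-04  1.73777246e-03 -1.29069035e-03  6.52669211e-05
 -6.96774490e-04  3.11528102e-04  1.58721257e-03]
```

View pics/w10.png

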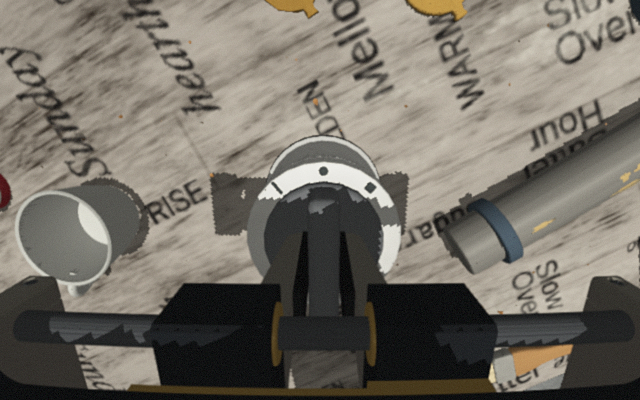

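View pics/s10.png

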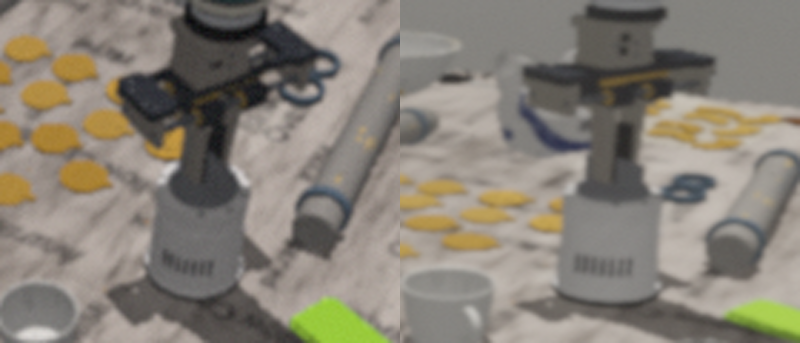

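The bar points straight at the dot (323,170), the lid is still at home height, and everything is still. I'll hold for more than a second, check, then hand in.

{"op": "servo_tool", "data": {"targets": [{"dx":0,"dy":0,"dz":-0.8,"wx":0,"wy":0,"wz":0,"jaw":1},{"dx":0,"dy":0,"dz":-0.8,"wx":0,"wy":0,"wz":0,"jaw":1},{"dx":0,"dy":0,"dz":-0.8,"wx":0,"wy":0,"wz":0,"jaw":1},{"dx":0,"dy":0,"dz":-0.8,"wx":0,"wy":0,"wz":0,"jaw":1},{"dx":0,"dy":0,"dz":-0.8,"wx":0,"wy":0,"wz":0,"jaw":1},{"dx":0,"dy":0,"dz":-0.8,"wx":0,"wy":0,"wz":0,"jaw":1},{"dx":0,"dy":0,"dz":-0.8,"wx":0,"wy":0,"wz":0,"jaw":1},{"dx":0,"dy":0,"dz":-0.8,"wx":0,"wy":0,"wz":0,"jaw":1},{"dx":0,"dy":0,"dz":-0.8,"wx":0,"wy":0,"wz":0,"jaw":1},{"dx":0,"dy":0,"dz":-0.8,"wx":0,"wy":0,"wz":0,"jaw":1}]}}

```text
t: 13.42
ee_pos: [0.5479, -0.2131, 0.1302]
eef_rot: [3.137, -0.001, -0.463]
ft_force: [-3.2, -0.2, 6.4]
width: 0.0157
```

Run:
```python
from h import *
s0=state();im=grab_frame('wrist');s=state()
cv2.imwrite('pics/w11.png',im[120:300,200:450].repeat(3,0).repeat(3,1)[:540])
for q in(s0,s):print(q['t'],q['ee_pos'],q['eef_rot'],q['width'],q['ft_force'],q['wrist_torque'],np.abs(q['joint_velocities']).max())
```

```text
13.425 [ 0.54791921 -0.21312462  0.13018538] [ 3.13735277e+00 -5.28531913e-04 -4.63077127e-01] 0.01565461421991118 [-3.2089562  -0.15721237  6.37723865] [0.40108508 0.63887774 0.09254794] 0.001648576961892561
13.475 [ 0.54790613 -0.21316444  0.13018906] [ 3.13730659e+00 -5.74312398e-04 -4.63093946e-01] 0.015833209029712934 [-2.87605555  0.4797345   5.44787977] [0.37243082 0.65252098 0.10752522] 0.0017702269333313542
```

View pics/w11.png

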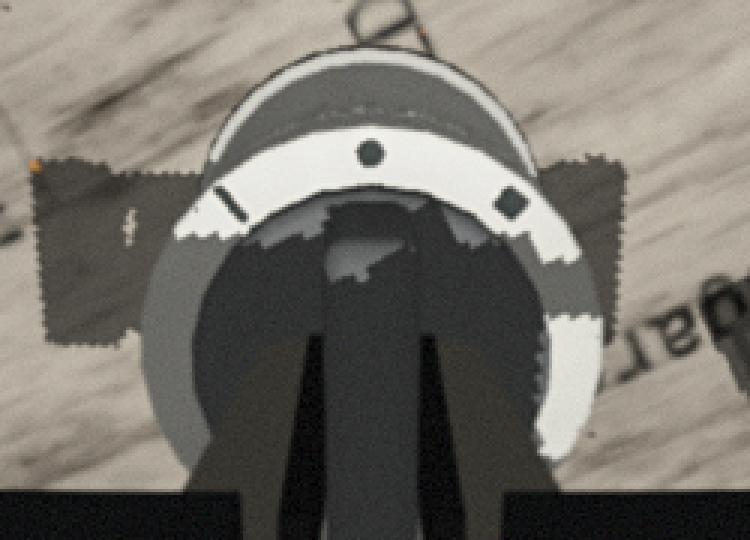

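The close view shows the bar pointing at the round mark, at crop position (370,153), with the disc flush inside the rim. The moment of about 0.1 N m matches the spring at half turn. Handing in.

```bash
python3 -c "
from cell import *
print(finish_job())"
```

```text
the job is handed in; nothing more can be done
None
```

The grey lid is seated in the mill through the notches and turned clockwise to the round half-turn mark. I handed the job in at about 13.5 s with the gripper still holding the bar.

- **Position:** the two wrist-camera fits of the mill agreed to about 0.1 mm. At the end the tool centre was 0.9 mm from the mill's axis.
- **Seating:** the lid stopped at the predicted home height (tool at 0.1302 m) under about 5–6 N of downward push.
- **Angle:** the tool was turned 0.70 rad (40°) from entry, and the last close picture shows the bar pointing straight at the dot. The moment at the wrist (0.09–0.11 N m) fits the spring at half turn.
- **Hold:** everything was still for over a second before hand-in, gripping at 40 N with a 15.7 mm opening.

**Checks that failed or disagreed:**
- My first move call was refused because it lacked keys, so nothing moved.
- The network's first guess for the mill was about 18 mm off, so I used the fit to its rim marks instead.
- One wrist moment reading at the mark was low (0.04 N m), but later readings were back at about 0.1.
- I could not read the collar joint directly, and I saw no sign that the other things on the table had moved.

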